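# Load a slide tray into the bench incubator through its gravity flap

## Task

Push the flat lidded slide tray along the bench and in through the gravity flap of the slide incubator, far enough that it lies wholly inside, then draw the fingers back out so that the flap falls shut behind it. Slide the tray flat on the bench all the way: do not pick it up or tip it. Leave everything else on the bench where it stands.

Things in the scene. Friction and masses are not known exactly. Their poses are not given: they have to be found in the camera images.
- tray: Loose lidded slide tray: flat cream plastic box, dark seam round it, four pale panes in the lid; 84 mm along its x, 120 mm along its y, 20 mm high, about 0.2 kg. Origin: centre of the underside, z up. Starts on the open bench before the bay, up to 80 mm to either side of the bay's centre line, turned up to 20 degrees; its -x side is then the rear, towards the robot.
- incubator: Low cream bench-top slide incubator, fixed: 205 mm deep (x), 301 mm wide (y -215 to 86 mm), top at 87 mm, front upright at x = 0. Origin on the bench in the flap's plane, middle of the loading bay; x points level into the bay (roughly away from the robot), y left, z up. Bay: y -70 to 70 mm, x 0 to 165 mm (rear wall), floor is the bench, roof a clear window 83 mm up.
- bay_mouth (a point): Point on the bench 80 mm before the flap, on the bay's centre line, axes as the incubator. Here the two low steel guide rails (16 mm high) begin: inner faces at y = +-81 mm, narrowing to +-67 mm at 50 mm before the flap and straight from there to the flap. Polished, they steer a tray in that comes square and within about 12 mm of the centre line; a more askew one jams.
- bay_middle (a point): Point on the bay's floor 82 mm past the flap's plane, axes as the incubator: a comfortable final place for the tray's origin. The tray touches the bay's rear wall at 41 mm farther in.
- flap (a joint): Angle of the gravity flap, rad: 0 hanging shut, grows as its lower edge swings into the bay, 1.5 at most. Swings inward only, very freely (50 g; well under 1 N opens it), and falls back to 0 by its own weight. The pushed tray lifts it and it rides on the tray's top; it drops behind the tray only once the tray's rear side is 34 mm or more past the hinge (tray origin 76 mm past).
- flap_hinge (a point): Middle of the flap's hinge line, 80 mm above the bench at the incubator's x = 0, along its y. Fingers reach past it only when leaning: tool tilted about 45 degrees, tips leading into the bay and low, so that they pass under the hinge. The flap may rest on them; drawn straight back out they let it fall.
- flap_edge (a point): Middle of the flap's lower edge, 68 mm from the hinge, 12 mm above the bench when shut. The aluminium flap is 134 mm wide, 3 mm thick, with a 4 mm rolled edge.
- dropper: Bystander: small amber dropper bottle, 32 mm diameter, 62 mm high, beside the incubator's left cheek. Origin at the centre of its underside.
- jar: Bystander: square staining jar with a white lid, 54 mm wide, 68 mm high, in front of the control panel. Origin at the centre of its underside.
- dishes: Bystander: two stacked petri dishes, 94 mm diameter, 31 mm high, on top of the incubator's control half. Origin at the centre of the underside.
- slidebox: Bystander, not the tray: dark slide storage box, 100 x 83 mm, 35 mm high, to the left of the tray. Origin at the centre of its underside.
- rack: Bystander: white tube rack, 70 mm (its x) by 150 mm (its y), 95 mm high with its tubes, to the right of the tray. Origin at the centre of its underside.
- cup: Bystander: lidded sample cup, 60 mm diameter, 64 mm high, to the left. Origin at the centre of its underside.
- oil: Bystander: small white immersion-oil bottle, 34 mm diameter, 75 mm high, to the left of the incubator. Origin at the centre of its underside.
Not all that is in view belongs to the job. Of the things that look like the tray, take the one that is farthest from the robot's base at the start.

How it is judged:
By the outcome, as a careful person would: the job done as asked, in the order asked, and still so for the second after the job is handed in, with the robot touching nothing.
It also fails if it takes over 64 s, if anything falls off the work surface, if the arm or the gripper's body presses on something with over 40 N, if the wrist force passes 120 N, or if a joint passes its speed limit or range.

## Robot

A 6-joint arm with a two-finger parallel gripper is mounted at the origin on the work surface. World frame = base frame: x ahead of the robot, y to its left, z up, the work surface at z = 0. Lengths are in m, angles in rad, forces in N, time in s.
With the tool pointing down it reaches from about 0.25 to 0.85 m from the base axis. Payload 12.5 kg.
Tool frame: the origin (TCP) lies midway between the tips of the shut fingers; the grasp point (between the pads) lies 19 mm behind it (env.hold_point_z is the x of the grasp point in the tool frame, in m); x points along the fingers, z is the direction in which the jaws open and shut, and the axes are right-handed (so a half turn about x gives the same grasp; the last joint's range is limited). The gripper opens to 93 mm and grips with 3 to 60 N. Pads are 15 mm wide; open, the fingers measure 128 mm over their backs; the gripper's body (75 mm by 188 mm) begins 65 mm behind the grasp point.
Start: joints at [1.21, 0.351, 1.652, -0, 1.139, -0.085], TCP at [0.15, 0.529, 0.197] pointing down, gripper open.
Joint ranges: [-2.75, 2.75], [-0.79, 2.1], [0.01, 2.65], [-1.57, 4.71], [0.07, 3.14], [-2.87, 2.87]. Speed limits (rad/s): [2.22, 2.22, 2.79, 3.14, 3.14, 3.14].

## Interface

Orientations are given as a unit quaternion [x, y, z, w].
In Python, from bench import env gives the robot as it stands. Calls block until the motion is done:
- env.goto(position, orientation): joint-space move of the TCP to a pose.
- env.move_l(position, feed=0.15, frame=None): straight line of the TCP; frame=None keeps the orientation; feed is the mean speed in m/s.
- env.move_j(angles): joint-space move.
- env.gripper_open() and env.gripper_close(strength=None): open the fingers fully, or close them until they stop; strength is the grip in N (None keeps the last).
- env.sleep(seconds).
- env.ik(position, orientation): joint angles nearest the present ones, or None.
- env.state(): the state.
- env.get_image(name): name is "side" or "top"; returns the picture (480x640x3 uint8, blue, green, red); there is no depth.
- env.calibration(name): a dict with "fovy" (degrees; the focal length in pixels is half the picture's height over the tangent of half this angle, whatever the lens; pixels are square), "cx", "cy" (the principal point, pixels), "k1" (the pictures are not rectified: a ray, as slopes to the right and down, at radius r is drawn at 1 + k1 r^2 times it, then the intrinsics apply), "rvec" (rotation vector, rad) and "tvec" (3), from world to camera coordinates, as OpenCV has them. Camera axes: x right, y down, z forward; pixel columns grow to the right and rows downward; lengths in m; the calibration is good to about 2 mm. A picture is of the moment at which its call begins. calibration takes no time and is no camera call.
A pose or a line that the arm cannot do raises env.MotionError and nothing moves.
- env.finish_job(): hands the job in, once; it reports no verdict.
The state is a dict: "time": time; "q": joint angles; "joint_velocities": joint speeds; "joint_torque": joint torques, N m; "ee_pos": TCP position; "tool_rot": TCP orientation; "ft_force": force on the tool from outside, world axes, zero at the start; "ft_torque": the same for the moment, N m; "opening": opening from 0.0 (shut) to 1.0 (fully open).
Only numpy, scipy, OpenCV 4.12 (cv2) and the standard library are available. Lean on these libraries where they do the work, as an engineer would, in place of code of your own. Each camera call takes 0.05 s, during which the arm holds its last target. There are 200 camera calls.

## Working session

There is one attempt and no reset: what is moved stays moved. The work goes in short steps, each a Python script; the robot and the scene stay as the last script left them, time stands still between calls to the robot, and variables do not carry over. Pictures are saved under pics/ and viewed, about 8 in all and at most 12, crops included, and the job is handed in when it is done.

```bash
mkdir -p pics; ls; python3 - <<'E'
from bench import env
import cv2
for n in("top","side"):
    cv2.imwrite(f"pics/{n}0.png",env.get_image(n)); print(env.calibration(n))
s=env.state(); print(s["time"],s["ee_pos"],s["tool_rot"],s["ft_force"])
E
```

```text
pics
{'fovy': 55.66259939357025, 'cx': 332.6532355945434, 'cy': 249.68566671886103, 'k1': -0.02114743126086766, 'rvec': array([ 2.17890373, -2.20745688,  0.07056736]), 'tvec': array([0.06166044, 0.49576874, 0.96916521])}
{'fovy': 50.94534109809503, 'cx': 324.95651318428634, 'cy': 234.72278790540815, 'k1': -0.01773709566622338, 'rvec': array([ 2.11019148, -0.79506159,  0.37975638]), 'tvec': array([-0.33545603,  0.33218095,  0.84600469])}
0.1 [0.1496582  0.52892121 0.19606249] [-0.42670033  0.5642998   0.42631685  0.56369009] [ 0.36396967  0.06101037 -1.16004032]
```

View pics/top0.png

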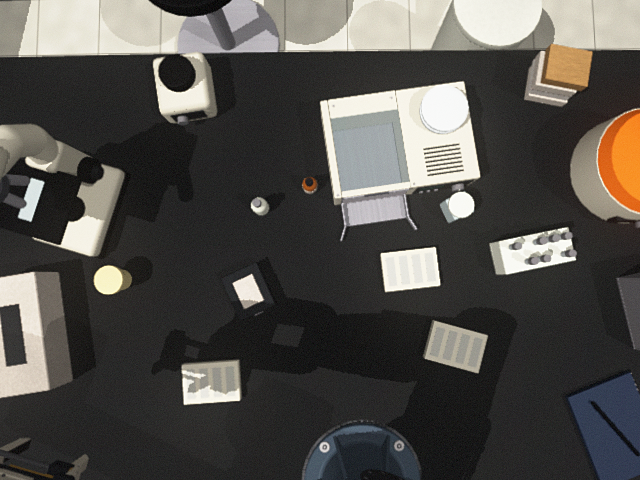

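View pics/side0.png

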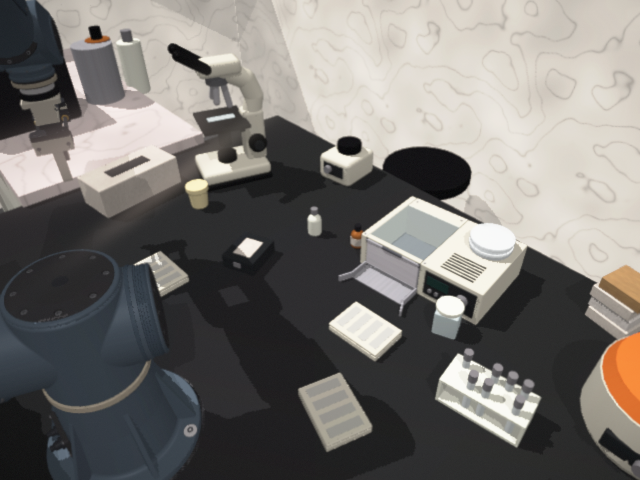

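Two views. Tray look-alikes in the top view: (410,269) four white panes, before the bay; (456,345) greyish in shadow; (211,382) at lower left. The base is near (362,470), so (410,269) is the farthest from it. The bay is at (368,150), and its rails run (345,195–240) and (408,190–228). I'll check the choice in a close crop.

```bash
cat > h.py <<'E'
from bench import env
import cv2, numpy as np
def cam(n):
    c=env.calibration(n); f=240/np.tan(np.radians(c["fovy"])/2)
    K=np.array([[f,0,c["cx"]],[0,f,c["cy"]],[0,0,1]]); D=np.array([c["k1"],0,0,0,0])
    return K,D,c["rvec"],c["tvec"]
def to_world(n,px,z):
    K,D,r,t=cam(n); R=cv2.Rodrigues(r)[0]
    u=cv2.undistortPoints(np.array(px,float).reshape(-1,1,2),K,D)[:,0]
    d=np.c_[u,np.ones(len(u))]@R; o=-R.T@t
    return o+d*((z-o[2])/d[:,2])[:,None]
def to_px(n,P):
    K,D,r,t=cam(n); return cv2.projectPoints(np.array(P,float).reshape(-1,1,3),r,t,K,D)[0][:,0]
def tray_mask(img,n,guess,rad=45):
    m=(img.min(2)>120).astype(np.uint8); 
    return m
E
python3 - <<'E'
from h import *
im=cv2.imread("pics/top0.png")
c=im[70:310,310:510]
cv2.imwrite("pics/crop1.png",cv2.resize(c,None,fx=2.5,fy=2.5,interpolation=cv2.INTER_CUBIC))
for p in [(410,269),(456,345),(211,382)]:
    w=to_world("top",[p],.02)[0]; print(p,w,np.hypot(*w[:2]))
m=(im[235:305,365:455].min(2)>110).astype(np.uint8)
n,l,s,ce=cv2.connectedComponentsWithStats(m); k=1+s[1:,4].argmax()
cs,_=cv2.findContours((l==k).astype(np.uint8),0,2)
r=cv2.minAreaRect(cs[0]); b=cv2.boxPoints(r)+[365,235]; print(b); w=to_world("top",b,.02);print(w, np.linalg.norm(np.diff(w,axis=0),axis=1), w.mean(0))
E
```

```text
(410, 269) [ 0.4524706  -0.11051406  0.02      ] 0.4657714084453
(456, 345) [ 0.28911504 -0.20524171  0.02      ] 0.35455841236290536
(211, 382) [0.21850655 0.3168498  0.02      ] 0.3848881762230723
[[379.75036049 252.83649445]
 [435.77371979 246.37225914]
 [440.30219269 285.61898041]
 [384.27883148 292.08321381]]
[[ 0.48810951 -0.04608283  0.02      ]
 [ 0.50050575 -0.16737858  0.02      ]
 [ 0.41593748 -0.1749042   0.02      ]
 [ 0.40378906 -0.05418349  0.02      ]] [0.12192755 0.08490246 0.12133043] [ 0.45208545 -0.11063727  0.02      ]
```

View pics/crop1.png

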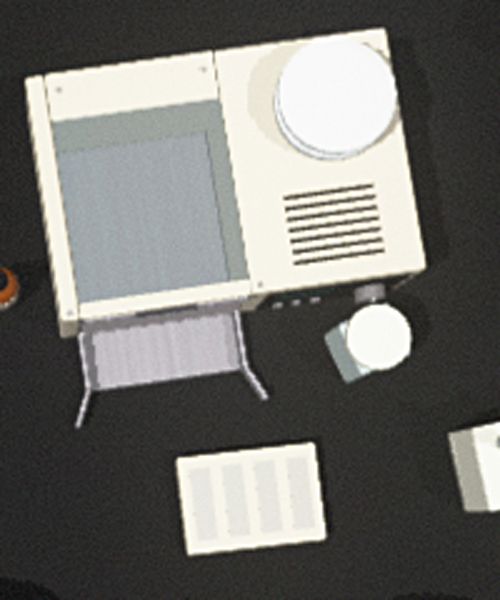

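The crop confirms a cream tray with four pale panes, centre (410,269) in the full image, square and clear of the rails. I'll fit the incubator pose next.

```bash
python3 - <<'E'
from h import *
from scipy.optimize import least_squares
px=np.array([(27,77),(385,28),(425,264),(90,388),(243,365),(79,427),(266,398)])/2.5+[310,70]
L=np.array([(.205,.086,.087),(.205,-.215,.087),(0,-.215,.087),(-.05,.0685,.016),(-.05,-.0685,.016),(-.08,.0825,.016),(-.08,-.0825,.016)])
def W(p,L):
    c,s=np.cos(p[2]),np.sin(p[2]); L=np.asarray(L,float)
    return np.c_[p[0]+c*L[:,0]-s*L[:,1],p[1]+s*L[:,0]+c*L[:,1],L[:,2]]
r=least_squares(lambda p:(to_px("top",W(p,L))-px).ravel(),[.57,-.05,.1],loss="soft_l1")
print(r.x,r.fun.reshape(-1,2).round(1))
p=r.x
T=[.452,-.1106]; d=np.array(T)-p[:2];c,s=np.cos(p[2]),np.sin(p[2])
print("tray in inc", c*d[0]+s*d[1],-s*d[0]+c*d[1])
# tray yaw
e=np.array([.48811-.50051,-.04608+.16738]);print("tray yaw",np.arctan2(-e[0],e[1]))
polys=[[(0,.086,.087),(.205,.086,.087),(.205,-.215,.087),(0,-.215,.087)],[(0,.067,.08),(0,.067,.012),(0,-.067,.012),(0,-.067,.08)],
[(0,.067,.016),(-.05,.067,.016),(-.08,.081,.016)],[(0,-.067,.016),(-.05,-.067,.016),(-.08,-.081,.016)]]
out=[]
for n,(x,y,w,h) in(("top",(310,70,200,240)),("side",(300,190,240,180))):
    im=cv2.imread(f"pics/{n}0.png");k=400/w
    im=cv2.resize(im[y:y+h,x:x+w],None,fx=k,fy=k,interpolation=cv2.INTER_CUBIC)
    tr=[]
    for i,P in enumerate(polys):
        cv2.polylines(im,[np.int32((to_px(n,W(p,P))-[x,y]+.5)*k)],i<2,(0,0,255),1)
    ty=.10
    cs=np.array([(.042,.06),(.042,-.06),(-.042,-.06),(-.042,.06)]);a=np.arctan2(-e[0],e[1])
    for z in(0,.02): cv2.polylines(im,[np.int32((to_px(n,W([.45209,-.11064,a],np.c_[cs,[z]*4]))-[x,y]+.5)*k)],True,(0,200,0),1)
    im=im[:600]; out.append(cv2.copyMakeBorder(im,0,600-min(600,im.shape[0]),0,0,0)[:600])
cv2.imwrite("pics/ov.png",cv2.resize(np.hstack(out)[:480],(800,480)))
E
```

```text
[ 0.60715027 -0.03475456  0.13531455] [[-1.1 -0.2]
 [ 0.  -1.1]
 [ 0.9  1.5]
 [-0.4  0.4]
 [ 0.7  0.4]
 [-0.3 -0.6]
 [ 0.1 -0.2]]
tray in inc -0.16396373546041967 -0.054222054722436845
tray yaw 0.10187201109299703
```

View pics/ov.png

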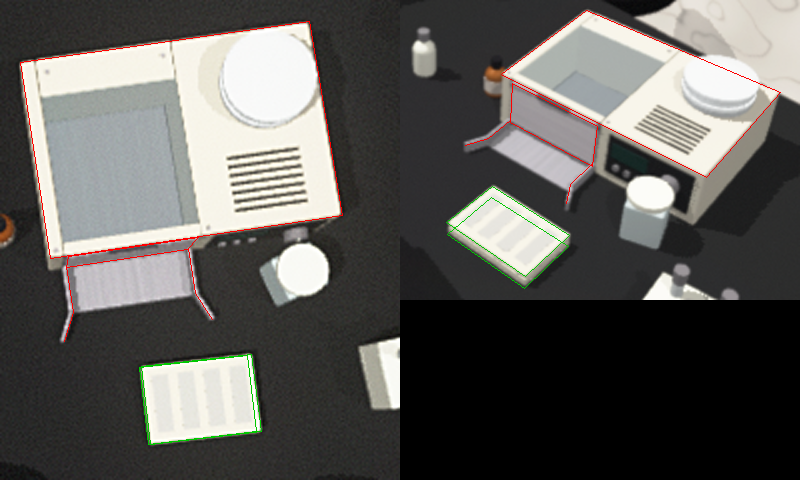

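Pose fit good (residuals ~1 px). In the incubator frame the tray is at (-164, -54) mm and turned -2°. The plan has two steps:
1. Push it sideways with shut fingers to the centre line, which also squares it.
2. Push from the rear with the tool leaning.

First I'll check reachability and clearances.

```bash
cat >> h.py <<'E'
from scipy.spatial.transform import Rotation as Ro
INC=np.array([.60715,-.03475,.1353])
def iw(x,y,z):
    c,s=np.cos(INC[2]),np.sin(INC[2]); return np.array([INC[0]+c*x-s*y,INC[1]+s*x+c*y,z])
def wi(P):
    c,s=np.cos(INC[2]),np.sin(INC[2]); d=np.atleast_2d(P)[:,:2]-INC[:2]; return np.c_[c*d[:,0]+s*d[:,1],-s*d[:,0]+c*d[:,1]]
def quat(d,j):   # finger direction and jaw axis in incubator frame
    d,j=np.array(d,float),np.array(j,float)
    M=np.c_[d,np.cross(j,d),j]; return (Ro.from_euler("z",INC[2])*Ro.from_matrix(M)).as_quat()
def lean(a,s=1): a=np.radians(a); return quat([np.cos(a),0,-np.sin(a)],[0,s,0])
E
python3 - <<'E'
from h import *
print("rack,jar,dropper,slidebox",wi(to_world("top",[(495,260)],.06)),wi(to_world("top",[(445,205)],.03)),wi(to_world("top",[(310,186)],.05)),wi(to_world("top",[(272,295)],.03)))
for s in(1,-1):
    for n,q,P in [("down",quat([0,0,-1],[s,0,0]),[(-.164,-.15,.15),(-.164,-.15,.008),(-.164,-.0675,.008)]),
              *[("lean%d"%a,lean(a,s),[(-.27,0,.12),(-.24,0,.008),(-.2,0,.008),(.036,0,.008)]) for a in(38,40,45)]]:
        for p in P:
            r=env.ik(iw(*p),q); print(s,n,p,None if r is None else np.round(r,2))
E
```

```text
rack,jar,dropper,slidebox [[-0.17091855 -0.22463324]] [[-0.03888741 -0.14872841]] [[0.04029884 0.13180374]] [[-0.1744956   0.24552555]]
1 down (-0.164, -0.15, 0.15) [-0.51  0.33  1.81 -0.    1.   -0.64]
1 down (-0.164, -0.15, 0.008) [-0.51  0.56  1.89 -0.    0.69 -0.64]
1 down (-0.164, -0.0675, 0.008) [-0.37  0.51  1.99 -0.    0.64 -0.5 ]
1 lean38 (-0.27, 0, 0.12) None
1 lean38 (-0.24, 0, 0.008) None
1 lean38 (-0.2, 0, 0.008) [-0.73  0.78  2.62  2.4   1.08  1.35]
1 lean38 (0.036, 0, 0.008) [-0.26  0.73  2.12  2.61  0.64  1.76]
1 lean40 (-0.27, 0, 0.12) None
1 lean40 (-0.24, 0, 0.008) None
1 lean40 (-0.2, 0, 0.008) [-0.7   0.73  2.61  2.41  1.01  1.4 ]
1 lean40 (0.036, 0, 0.008) [-0.26  0.71  2.11  2.58  0.58  1.79]
1 lean45 (-0.27, 0, 0.12) None
1 lean45 (-0.24, 0, 0.008) None
1 lean45 (-0.2, 0, 0.008) [-0.64  0.63  2.59  2.41  0.84  1.5 ]
1 lean45 (0.036, 0, 0.008) [-0.24  0.67  2.07  2.48  0.44  1.91]
-1 down (-0.164, -0.15, 0.15) [-0.51  0.33  1.81 -0.    1.    2.5 ]
-1 down (-0.164, -0.15, 0.008) [-0.51  0.56  1.89 -0.    0.69  2.5 ]
-1 down (-0.164, -0.0675, 0.008) [-0.37  0.51  1.99 -0.    0.64  2.64]
-1 lean38 (-0.27, 0, 0.12) None
-1 lean38 (-0.24, 0, 0.008) None
-1 lean38 (-0.2, 0, 0.008) [-0.73  0.78  2.62  2.4   1.08 -1.79]
-1 lean38 (0.036, 0, 0.008) [-0.26  0.73  2.12  2.61  0.64 -1.38]
-1 lean40 (-0.27, 0, 0.12) None
-1 lean40 (-0.24, 0, 0.008) None
-1 lean40 (-0.2, 0, 0.008) [-0.7   0.73  2.61  2.41  1.01 -1.75]
-1 lean40 (0.036, 0, 0.008) [-0.26  0.71  2.11  2.58  0.58 -1.35]
-1 lean45 (-0.27, 0, 0.12) None
-1 lean45 (-0.24, 0, 0.008) None
-1 lean45 (-0.2, 0, 0.008) [-0.64  0.63  2.59  2.41  0.84 -1.64]
-1 lean45 (0.036, 0, 0.008) [-0.24  0.67  2.07  2.48  0.44 -1.23]
```

```bash
cat >> h.py <<'E'
def find_tray(name="pics/x.png",guess=None):
    im=env.get_image("top"); cv2.imwrite(name,im)
    g=to_px("top",[iw(*guess,.02)])[0].astype(int)
    x,y=g-45; m=(im[y:y+90,x:x+90].min(2)>110).astype(np.uint8)
    n,l,s,_=cv2.connectedComponentsWithStats(m); k=l[45,45] or 1+s[1:,4].argmax()
    cs,_=cv2.findContours((l==k).astype(np.uint8),0,2)
    b=cv2.boxPoints(cv2.minAreaRect(max(cs,key=len)))+[x,y]
    w=to_world("top",b,.02); e=np.diff(np.r_[w,w[:1]],axis=0)[:,:2]; L=np.linalg.norm(e,axis=1)
    u=e[L.argmax()]; u=u*np.sign(u[1]); a=np.arctan2(-u[0],u[1])-INC[2]
    print("tray inc",wi(w.mean(0)).round(4),"yaw deg",np.degrees(a).round(2),"sides",L.round(3))
E
python3 - <<'E'
from h import *
env.gripper_close(20)
q=quat([0,0,-1],[1,0,0])
env.goto(iw(-.164,-.145,.15),q)
env.move_l(iw(-.164,-.145,.008),feed=.12)
print(env.state()["ft_force"])
env.move_l(iw(-.164,-.100,.008),feed=.05); print(env.state()["ft_force"])
env.move_l(iw(-.164,-.0685,.008),feed=.04); s=env.state(); print(s["ft_force"],wi(s["ee_pos"]),s["ee_pos"][2])
env.move_l(iw(-.164,-.10,.008),feed=.1)
env.move_l(iw(-.164,-.10,.15),feed=.2)
find_tray("pics/t1.png",(-.164,0)); print(env.state()["time"])
im=cv2.imread("pics/t1.png"); cv2.imwrite("pics/t1c.png",cv2.resize(im[70:370,290:520],None,fx=2,fy=2))
E
```

```text
[ 0.55206033  1.1241079  -0.42038899]
[-0.4749963  -0.68595534  0.61954492]
[-0.61352744  0.13307408  0.49331695] [[-0.16392037 -0.06862528]] 0.008021597607243053
tray inc [[-0.1636 -0.0466]] yaw deg -2.16 sides [0.107 0.085 0.106 0.085]
9.0417
```

View pics/t1c.png

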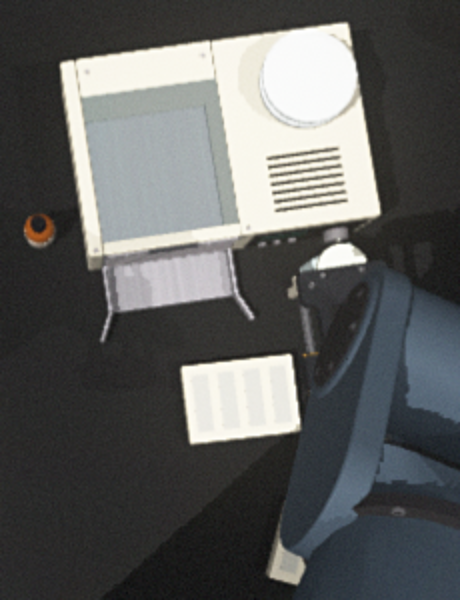

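Lower right of the tray hidden by the arm. The tray's left edge has not moved and no force showed, so the push missed or the views disagree. I'll project the TCP and base to check.

```bash
python3 - <<'E'
from h import *
s=env.state(); P=s["ee_pos"]; R=Ro.from_quat(s["tool_rot"]); print(P,R.as_matrix().round(2).tolist(),s["q"],s["opening"])
for n in("top","side"):
    print(n,to_px(n,[P,P-R.apply([.084,0,0]),[0,0,0],iw(-.164,-.0685,.008)]))
cv2.imwrite("pics/s1.png",env.get_image("side"))
E
```

```text
[ 0.45743783 -0.15553695  0.14879776] [[-0.0, -0.14, 0.99], [0.0, 0.99, 0.14], [-1.0, 0.0, -0.0]] [-4.24144037e-01  2.91579577e-01  1.86799602e+00 -2.77506736e-06
  9.84178070e-01 -5.59608964e-01] 6.865704034167394e-06
top [[445.93789603 264.81624765]
 [458.56472741 263.39005126]
 [361.41326477 480.92508492]
 [415.54965421 268.35671683]]
side [[386.86068596 290.54020974]
 [390.29842942 254.33980881]
 [126.29857986 431.44120596]
 [369.57109486 334.54931071]]
```

View pics/s1.png

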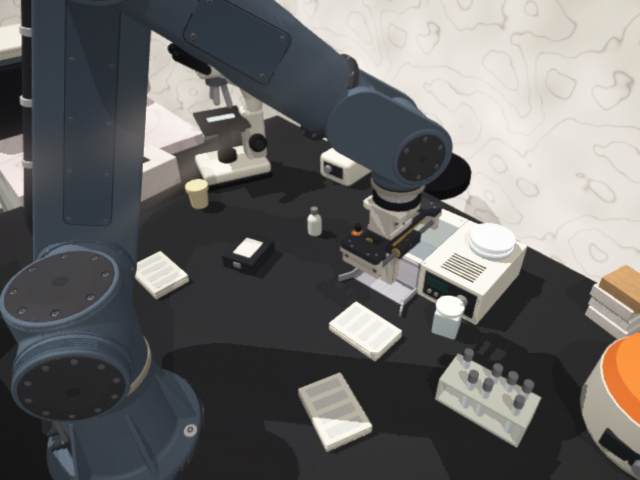

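The side view shows the gripper above (380,250), with the tray unmoved at (365,330). Zooming on the fingertips, expected at (387,290).

```bash
python3 - <<'E'
from h import *
im=cv2.imread("pics/s1.png")
for p in to_px("side",[env.state()["ee_pos"]]): cv2.circle(im,tuple(np.int32(p.round())),1,(0,0,255),-1)
cv2.imwrite("pics/s1c.png",cv2.resize(im[200:380,290:470],None,fx=3.3,fy=3.3,interpolation=cv2.INTER_CUBIC))
E
```

```text
(no output)
```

View pics/s1c.png

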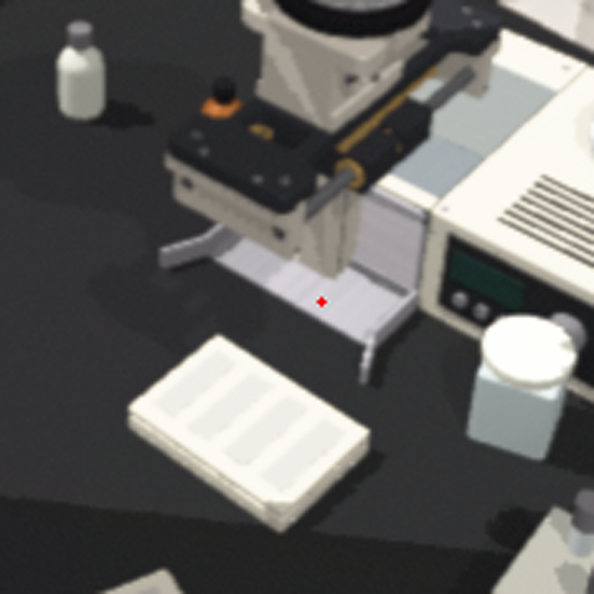

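The visible shut fingertips (crop (330,275)) sit about 20 mm short of the projected TCP at (321,302). So the fingers passed over the tray. I'll measure the true tip height by touching the free bench gently beside the tray.

```bash
python3 - <<'E'
from h import *
print(env.hold_point_z)
env.move_l(iw(-.164,-.145,.15),feed=.15)
env.move_l(iw(-.164,-.145,.009),feed=.15)
f0=env.state()["ft_force"][2]; z=.009
while z>-.016:
    z-=.001
    try: env.move_l(iw(-.164,-.145,z),feed=.03)
    except env.MotionError as e: print(e); break
    s=env.state(); f=s["ft_force"][2]-f0
    if abs(f)>3: break
print(z,f,s["ee_pos"][2],s["time"])
E
```

```text
-0.0188
-0.016000000000000007 0.618598308405315 -0.01605150289039567 16.8833
```

```bash
python3 - <<'E'
from h import *
f0=env.state()["ft_force"][2]; z=-.016
while z>-.032:
    z-=.001
    env.move_l(iw(-.164,-.145,z),feed=.03)
    s=env.state(); f=s["ft_force"][2]-f0
    if abs(f)>2.5: break
print(z,f,s["ee_pos"],s["time"])
env.move_l(iw(-.164,-.145,z+.005),feed=.03); print(env.state()["ft_force"][2]-f0)
E
```

```text
-0.022000000000000006 3.79816892350454 [ 0.46432635 -0.20061453 -0.02179942] 18.3833
-0.7623781381582946
```

The bench is touched at TCP z = -21.5 mm, so the real tips are 21.5 mm behind the reported TCP. I'll compensate for that along the finger axis and repeat the sideways push.

```bash
python3 - <<'E'
from h import *
Z=-.0165
env.move_l(iw(-.164,-.127,Z),feed=.06); print(env.state()["ft_force"])
env.move_l(iw(-.164,-.100,Z),feed=.05); print(env.state()["ft_force"])
env.move_l(iw(-.164,-.0685,Z),feed=.05); s=env.state(); print(s["ft_force"],wi(s["ee_pos"]))
env.move_l(iw(-.164,-.10,Z),feed=.1)
env.move_l(iw(-.164,-.145,.11),feed=.3)
find_tray("pics/t2.png",(-.164,0)); print(env.state()["time"])
im=cv2.imread("pics/t2.png"); cv2.imwrite("pics/t2c.png",cv2.resize(im[70:370,290:520],None,fx=2,fy=2))
E
```

```text
[ 0.0065346  -0.36425262  0.71421188]
[-0.04720239 -0.28221343 -0.79650472]
[-1.15891756  0.3219392   0.12822292] [[-0.16395814 -0.06845604]]
tray inc [[-0.1664  0.0018]] yaw deg 0.24 sides [0.121 0.085 0.121 0.085]
21.7417
```

View pics/t2c.png

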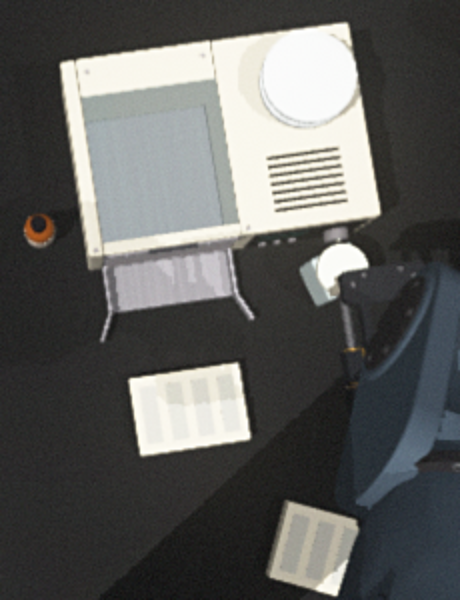

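The tray is now at (-166, +2) mm, yaw 0.2°: square and centred. Nothing else has moved. Next is the rear push with the tool upright up to the incubator's front, after checking IK for all of it, including the leaning stage.

```bash
cat >> h.py <<'E'
OFF=.0215
def tip(x,y,z,a,s=1):   # TCP pose so that the real tips sit at (x,y,z) inc, lean a deg below level
    r=np.radians(a); return iw(x+OFF*np.cos(r),y,z-OFF*np.sin(r)),lean(a,s)
E
python3 - <<'E'
from h import *
for s in(1,-1):
    for a,P in((90,[(-.235,.002,.13),(-.235,.002,.005),(-.06,.002,.005)]),(41,[(-.10,.002,.2),(-.10,.002,.009),(-.06,.002,.009),(.037,.002,.009)])):
        for p in P: r=env.ik(*tip(*p,a,s)); print(s,a,p,None if r is None else r.round(2))
E
```

```text
1 90 (-0.235, 0.002, 0.13) [-0.29  0.18  2.15 -0.    0.81 -2.  ]
1 90 (-0.235, 0.002, 0.005) [-0.29  0.47  2.22 -0.    0.46 -2.  ]
1 90 (-0.06, 0.002, 0.005) [-0.16  0.66  1.79 -0.    0.7  -1.87]
1 41 (-0.1, 0.002, 0.2) [-0.39  0.11  2.33  1.76  0.4   2.57]
1 41 (-0.1, 0.002, 0.009) [-0.39  0.7   2.37  2.58  0.79  1.62]
1 41 (-0.06, 0.002, 0.009) [-0.34  0.7   2.28  2.59  0.72  1.68]
1 41 (0.037, 0.002, 0.009) [-0.23  0.74  2.06  2.59  0.55  1.8 ]
-1 90 (-0.235, 0.002, 0.13) [-0.29  0.18  2.15 -0.    0.81  1.14]
-1 90 (-0.235, 0.002, 0.005) [-0.29  0.47  2.22 -0.    0.46  1.14]
-1 90 (-0.06, 0.002, 0.005) [-0.16  0.66  1.79 -0.    0.7   1.28]
-1 41 (-0.1, 0.002, 0.2) [-0.39  0.11  2.33  1.76  0.4  -0.57]
-1 41 (-0.1, 0.002, 0.009) [-0.39  0.7   2.37  2.58  0.79 -1.52]
-1 41 (-0.06, 0.002, 0.009) [-0.34  0.7   2.28  2.59  0.72 -1.46]
-1 41 (0.037, 0.002, 0.009) [-0.23  0.74  2.06  2.59  0.55 -1.34]
```

```bash
python3 - <<'E'
from h import *
y=.0018
env.goto(*tip(-.238,y,.13,90,-1))
env.move_l(tip(-.238,y,.005,90,-1)[0],feed=.2)
print(env.state()["ft_force"],env.state()["time"])
for x in(-.21,-.17,-.13,-.11,-.09,-.07,-.055):
    env.move_l(tip(x,y,.005,90,-1)[0],feed=.07); f=env.state()["ft_force"]; print(x,f.round(1))
    if np.hypot(*f[:2])>15: print("STOP"); break
env.move_l(tip(-.10,y,.005,90,-1)[0],feed=.1)
find_tray("pics/t3.png",(-.01,0)); print(env.state()["time"])
a=cv2.imread("pics/t3.png")[70:370,290:520]; b=env.get_image("side")[170:370,280:480]
cv2.imwrite("pics/t3c.png",np.hstack([cv2.resize(a,(400,522)),cv2.resize(b,(400,522))]))
E
```

```text
[-0.1404656   0.14295703  0.46021196] 24.075
-0.21 [-0.3  0.6  0.3]
-0.17 [-0.3  0.4 -0.1]
-0.13 [ 0.3  0.3 -0.7]
-0.11 [-0.4  0.6 -0.2]
-0.09 [-0.2  0.2 -0.4]
-0.07 [-0.3  0.1 -0.7]
-0.055 [-0.1 -0.   0.2]
tray inc [[ 0.0147 -0.0025]] yaw deg -8.4 sides [0.194 0.152 0.192 0.151]
28.3917
```

View pics/t3c.png

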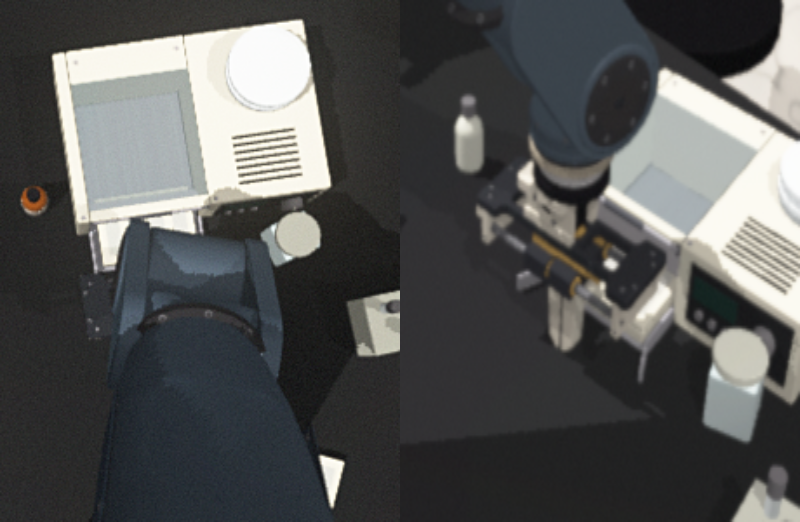

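Views counted: 9. The tray is square between the rails, its front edge already under the flap. Forces were negligible. Now I'll lean the tool and push the rest of the way.

```bash
python3 - <<'E'
from h import *
y=.0015;A=41
env.move_l(tip(-.11,y,.20,90,-1)[0],feed=.25)
env.goto(*tip(-.10,y,.2,A,-1))
env.move_l(tip(-.10,y,.009,A,-1)[0],feed=.15); s=env.state(); print(s["ft_force"].round(1),s["time"])
ok=True
for x in(-.06,-.04,-.02,0,.015,.028,.038):
    env.move_l(tip(x,y,.009,A,-1)[0],feed=.06); f=env.state()["ft_force"]; print(x,f.round(1))
    if np.linalg.norm(f)>15: print("STOP"); ok=False; break
im=env.get_image("top"); cv2.imwrite("pics/t4.png",im); b=env.get_image("side")[170:370,280:480]
cv2.imwrite("pics/t4c.png",np.hstack([cv2.resize(im[70:270,290:490],(400,400)),cv2.resize(b,(400,400))])); print(env.state()["time"])
E
```

```text
[-0.6 -0.3  1.5] 32.4083
-0.06 [ 0.5 -0.6 -0.3]
-0.04 [ 1.   0.9 -0.2]
-0.02 [-0.  -0.7 -0.2]
0 [-0.3  0.6 -0.4]
0.015 [ 0.6 -0.2  0. ]
0.028 [-0.2  0.4 -0.9]
0.038 [-0.1 -0.6 -1. ]
35.8583
```

View pics/t4c.png

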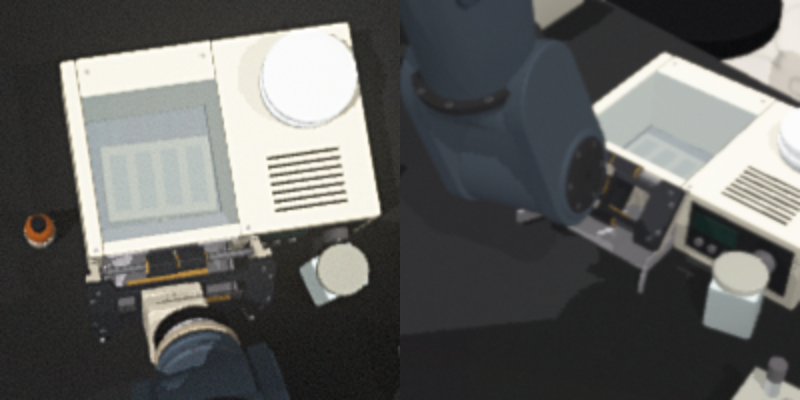

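The tray is in the bay, seen through the window with corners near crop (103,148), (209,135), (110,222), (214,208). I'll convert these, then withdraw straight back.

```bash
python3 - <<'E'
from h import *
p=np.array([(103,148),(209,135),(110,222),(214,208)])/2+[290,70]
w=wi(to_world("top",p,.02)); print(w.round(4),w.mean(0))
E
```

```text
[[ 0.1282  0.0508]
 [ 0.1256 -0.0662]
 [ 0.0462  0.0555]
 [ 0.0448 -0.0589]] [ 0.08621528 -0.00472986]
```

```bash
python3 - <<'E'
from h import *
y=.0015;A=41
env.move_l(tip(-.10,y,.009,A,-1)[0],feed=.08); print(env.state()["ft_force"].round(1))
env.move_l(tip(-.12,y,.2,A,-1)[0],feed=.2)
env.goto(iw(-.2,.25,.25),quat([0,0,-1],[1,0,0]))
im=env.get_image("top"); cv2.imwrite("pics/t5.png",im); b=env.get_image("side"); cv2.imwrite("pics/s5.png",b)
cv2.imwrite("pics/t5c.png",np.hstack([cv2.resize(im[70:270,290:490],(400,400)),cv2.resize(b[170:370,280:480],(400,400))])); print(env.state()["time"])
E
```

```text
[ 0.5  0.3 -0.1]
40.8083
```

View pics/t5c.png

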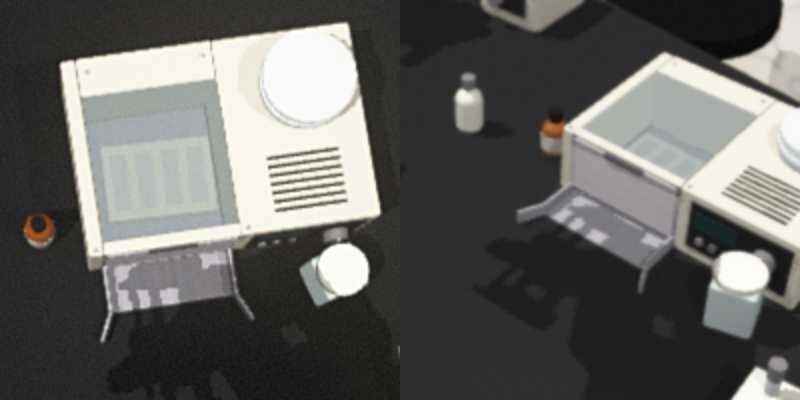

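The tray lies in the bay and the flap hangs shut (side crop (620,190)). The jar, dropper, oil bottle and dishes stand where they were. Handing in.

```bash
python3 - <<'E'
from bench import env
import numpy as np
s=env.state(); print(np.abs(s["joint_velocities"]).max(),s["ft_force"].round(1)); env.finish_job(); print(env.state()["time"])
E
```

```text
0.003743401257890245 [ 1.1  0.2 -0.5]
the job is handed in; nothing more can be done
the job is handed in; nothing more can be done
```

The tray is wholly inside the incubator and the flap hangs shut behind it. I handed the job in at about 41 s of the 64 s allowed.

- **Sideways push:** with the fingers shut, I slid the tray sideways onto the bay's centre line, where it measured 2 mm off and 0.2° askew.
- **Rear push:** I pushed it from behind with the tool upright, then with the tool leaning (fingers 41° below level). The fingers then came straight back out.
- **Final checks:** before withdrawal the tray's origin measured about 83–86 mm past the flap, with its rear side about 43–46 mm past. After withdrawal the pictures show the tray in the bay and the flap closed. The dropper, jar, dishes and oil bottle look unmoved. The slidebox, rack and cup were not in the last close views, but the arm never went low near them.
- **Forces:** the highest I read was about 4 N, when I touched the bench on purpose.
- **What disagreed:** the first sideways push passed over the tray without touching it. The real fingertips sit about 21.5 mm behind the reported TCP; I measured this by touching the bench, then corrected for it.
- **Failed reading:** the automatic tray reading after the upright push was wrong because the arm hid the tray, so I judged that step by eye.

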